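# Lock the slide cassette and pinch it out of the slide dryer

### The arm

A 7-joint arm with a two-finger parallel gripper is mounted at the origin on the work surface. World frame = base frame: x ahead of the robot, y to its left, z up, the work surface at z = 0. Lengths are in m, angles in rad, forces in N, time in s.
With the tool pointing down it reaches from about 0.4 to 0.875 m from the base axis. Payload 6.5 kg.
Tool frame: the origin (TCP) lies midway between the tips of the shut fingers; the grasp point (between the pads) lies 19 mm behind it (hold_point_z is the distance from the TCP to the grasp point, in m); z points along the fingers, y is the direction in which the jaws open and shut (so a half turn about z gives the same grasp; the last joint's range is limited). The gripper opens to 88 mm and grips with 3 to 60 N. Pads are 18 mm wide; open, the fingers measure 123 mm over their backs; the gripper's body (75 mm by 187 mm) begins 45 mm behind the grasp point.
Start: joints at [1.207, 0.536, -0.004, 1.538, 0.003, 1.067, -0.071], TCP at [0.191, -0.621, 0.239] pointing down, gripper open.
Joint ranges: [-2.7, 2.7], [-0.37, 2.16], [-1.27, 1.26], [0.24, 2.4], [-1.31, 4.45], [0.19, 1.91], [-2.76, 2.76]. Speed limits (rad/s): [2.39, 2.39, 3.14, 3.14, 3.14, 3.14, 3.14].

### API

Orientations are given as a unit quaternion [x, y, z, w].
In Python, from station import sense, get_image, camera_params, finish_job, look_for, outline_of, spot_point, hold_point_z gives the robot as it stands.
- The arm moves only by the tool send_rows, never from a script. Its argument "steps" is a list of rows, each a list of 7 numbers: the shift along the world's x, y, z in mm, then the turn, a rotation vector about the world's x, y, z in rad, then the opening, from -1 (shut) to 1 (fully open). A call has 1 to 5 rows; each row shifts and turns the pose as measured when the row begins; what a row does not reach is not made up. A row lasts 1/10 s, in which the tool goes at most 50 mm and 8.59 degrees, less where a joint would pass 70% of its speed; a pose out of reach is approached as far as the arm can. A call is refused whole if a number of a shift passes 50 or a number of a turn 0.15, either way. A call with a gripper value outside its range is refused whole. The fingers move at their own pace and stop on an object; the grip force is fixed at half the most. Time passes only in rows, so rows that do not move let the fingers close. It gives the time, the measured TCP pose, the force and the opening at its end, in the units of the state.
- sense(): the state, without advancing time (a new reading comes with each control period).
- get_image(name): name is "side" or "top"; returns the picture (480x640x3 uint8, red, green, blue); there is no depth.
- camera_params(name): a dict with "fovy" (degrees; the focal length in pixels is half the picture's height over the tangent of half this angle, whatever the lens; pixels are square), "cx", "cy" (the principal point, pixels), "eye" and "orientation" of the camera in the world. Camera axes: x right, y up, looking along -z (the intrinsics and any distortion apply to the point x, -y, -z); pixel columns grow to the right and rows downward; lengths in m; the calibration is good to about 2 mm. A picture is of the moment at which its call begins. camera_params takes no time and is no camera call.
- finish_job(): hands the job in, once; it reports no verdict.
Trained networks look in the newest picture that a camera, given by its name, has taken for a name from the list of things; names that differ only in an ending like _2 or _b are one class to them, and where a whole thing is asked for, a point or a joint stands for the part that bears it (a point fixed in the world has none). Each returns a list of dicts, best first, with "score" (0 to 1); they miss things now and then, are a little off and sometimes report something else, mostly with a low value. They report only what shows in the picture. A call takes as long as a camera call.
- look_for(camera, label): "box" ([left, top, right, bottom] in pixels, round what is visible of it).
- outline_of(camera, label): "pixels" (480x640 bool, what is visible of it) and "box" ([left, top, right, bottom] in pixels, round what is visible of it).
- spot_point(camera, label): "centre" ([column, row] in pixels: a listed point, or the origin of a listed thing).
The state is a dict: "time": time; "q": joint angles; "joint_vel": joint speeds; "tau": joint torques, N m; "tool_pos": TCP position; "eef_rot": TCP orientation; "force": force on the tool from outside, world axes, zero at the start; "wrist_torque": the same for the moment, N m; "gripper_width": opening from 0.0 (shut) to 1.0 (fully open).
Only numpy, scipy, OpenCV 4.12 (cv2) and the standard library are available. Lean on these libraries where they do the work, as an engineer would, in place of code of your own. Each camera call takes 0.05 s, during which the arm holds its last target.

### The job

The stained slides in the dryer are dry. Swing the cassette's hinged hasp over onto the lid's catch so that the lid is locked down, then pinch the two side catches of the cassette together between the fingers, lift the cassette out and finish while holding it by the pinched catches, level and still in the air, its foot at least 6 cm clear of the dryer's docking collar. Do not let the lid open and leave the tube rack, the bottle and the box of slides where they are.

Things in the scene. Friction and masses are not known exactly. Their poses are not given: they have to be found in the camera images.
- dryer: Slide dryer, white bench unit fixed to the bench, 220 (x) x 160 (y) mm, flat deck 60 mm above the bench; low dial and switch on the deck at its -x end. Origin: centre of its underside, at bench level; z up.
- collar (a point): Centre of the aluminium docking collar's top, 77 mm above the bench (17 mm above the deck). Collar 99 mm (x) by 78 mm (y) outside. The cassette stands in it on the deck with 1.5 mm of play all round. Ledges along its long sides, 11 to 17 mm above the deck, hold down the cassette's catches.
- cassette: Slide cassette, loose, 0.2 kg, white plastic, six slides under a clear lid. Origin: centre of its underside (on the deck); z up; x along its 86 mm length to the hasp's end; y to catch_left. 48 mm wide, lid top at z = 43 mm. A grey sprung catch in the middle of each long side locks it in the collar until both are pinched in; then it lifts straight up, its foot clear after 17 mm.
- catch_left_pad (a point): Centre (z = 33 mm in the cassette's frame) of the outer face of the thumb pad of the catch on the +y side. Upright face, 28 mm long (x), from z = 21 to 45 mm, so its foot is 4 mm above the collar. At rest it stands 32 mm from the cassette's middle plane: 64 mm over both pads.
- catch_right_pad (a point): The same on the cassette's -y side.
- catch_left (a joint): How far the left catch is pressed towards the cassette's middle: 0 sprung out (locked) to 0.0065 m at its stop. Its tooth leaves the ledge at 0.0035 m (0.005 m if the cassette stands to one side). Spring about 3 N at first, 6 N fully in; it springs back when let go. Fully pinched, 51 mm over both pads, which stay parallel.
- catch_right (a joint): The same for the right catch.
- hasp (a joint): Angle of the hasp, a flat slotted steel leaf 20 mm wide, 37 mm long, hinged across the cassette's +x end. 0: closed, flat on the lid with the lid's catch in its slot. Grows as it swings up and away towards the cassette's +x; upright 1.57, stop 2.2. Stiff hinge (0.5 N at the tip), no spring: it stays where it is left.
- hasp_pivot (a point): Middle of the hasp's hinge line (along the cassette's y), at x = 45.5 mm, z = 44.5 mm in the cassette's frame.
- hasp_tip (a point): Middle of the free end of the hasp's flat leaf (3 mm thick, 20 mm wide), 37 mm from the hinge. Closed, it lies at x = 8.5 mm, z = 45 mm in the cassette's frame, the leaf's upper face at z = 46.5 mm, and can be pressed down there.
- lid (a joint): Angle of the clear lid (84 x 28 x 2 mm), hinged at the cassette's -x end; 0 is shut, grows as it opens. It lies shut by its own light weight.
- lid_catch (a point): Top of the lid's catch, a steel stud 5 x 5 mm standing 4 mm above the lid, on the cassette's middle plane at x = 22 mm in its frame; it stands in the hasp's slot (10 x 8 mm) when the hasp is closed.
- tube_rack: Bystander: coated wire rack, 110 x 58 mm, with eight capped culture tubes, 120 mm high over the caps. Origin: centre of its underside. On the dryer's +y side.
- stain_bottle: Bystander: amber bottle, 48 mm across, 115 mm high. Origin: centre of its underside. On the dryer's -y side.
- slide_box: Bystander: cardboard box of slides, 85 x 55 x 32 mm. Origin: centre of its underside. On the dryer's -y side, farther out.

How it is judged:
By the outcome, as a careful person would: the job done as asked, in the order asked, and still so for the second after the job is handed in, while the arm keeps its last pose, push and grip.
It also fails if it takes over 42 s, if anything falls off the work surface, if the arm or the gripper's body presses on something with over 40 N, if the wrist force passes 120 N, or if a joint passes its speed limit or range.

## Working session

There is one attempt and no reset: what is moved stays moved. The work goes in short steps, Python scripts to look and compute and a tool call to move; the robot and the scene stay as the last step left them, time stands still between calls to the robot, and variables do not carry over. Pictures are saved under pics/ and viewed, and the job is handed in when it is done.

Besides the shell and the picture viewer there is one more tool, called after "Emit:" as name(argument=value, ...) on one line, values as JSON. send_rows: Moves the arm, as the interface text tells. Its arguments: {"type":"object","properties":{"steps":{"type":"array"}},"required":["steps"]}

```bash
ls; mkdir -p pics
python3 - <<'E'
from station import *
import cv2
s=sense();print(s)
print(hold_point_z if not callable(hold_point_z) else hold_point_z())
for c in ("side","top"):
    im=get_image(c);cv2.imwrite(f"pics/{c}0.png",im[:,:,::-1]);print(c,camera_params(c))
E
```

```text
pics
{'time': 0.0, 'q': array([ 1.20679369,  0.5371751 , -0.00445746,  1.53888338,  0.00258355,
        1.06732444, -0.07117713]), 'joint_vel': array([ 0.00028379,  0.0013659 , -0.00200757, -0.00071313,  0.00037414,
       -0.00081698, -0.00128982]), 'tau': array([ 4.11481651e-04, -5.70975494e+01,  9.91254374e-01, -2.51602113e+01,
       -5.61747572e-02,  1.80254190e-02,  1.74562902e-04]), 'tool_pos': array([ 0.19053433, -0.62078205,  0.23782912]), 'eef_rot': array([ 9.88926626e-01,  1.48402603e-01, -1.84972821e-04, -8.72907276e-04]), 'force': array([-0.47936169,  0.61908718,  0.30925256]), 'wrist_torque': array([0.02258198, 0.00236749, 0.00572704]), 'gripper_width': 1.0018110564540608}
0.0187
side {'fovy': 43.37936190832539, 'cx': 318.58922753762084, 'cy': 248.3573709499363, 'eye': array([-0.05408808,  0.7072427 ,  1.05785937]), 'orientation': array([-0.14063558,  0.34967962,  0.85873995, -0.34714766])}
top {'fovy': 43.730243508398694, 'cx': 314.0903714963647, 'cy': 235.80643475775378, 'eye': array([0.46583499, 0.03396698, 1.42125044]), 'orientation': array([ 0.03770544, -0.0284273 , -0.69734716,  0.71517629])}
```

View pics/side0.png

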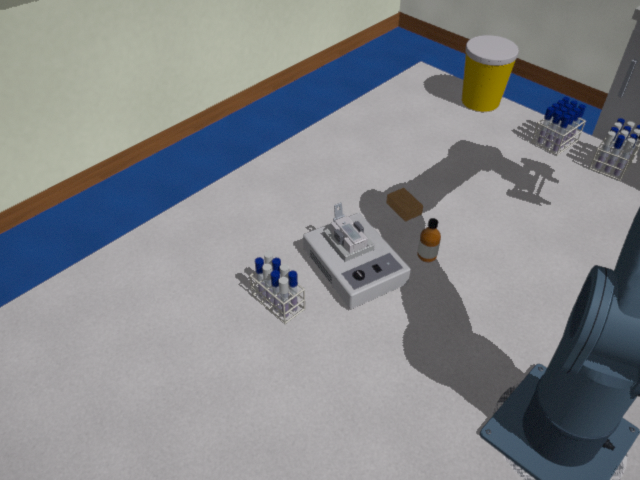

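View pics/top0.png

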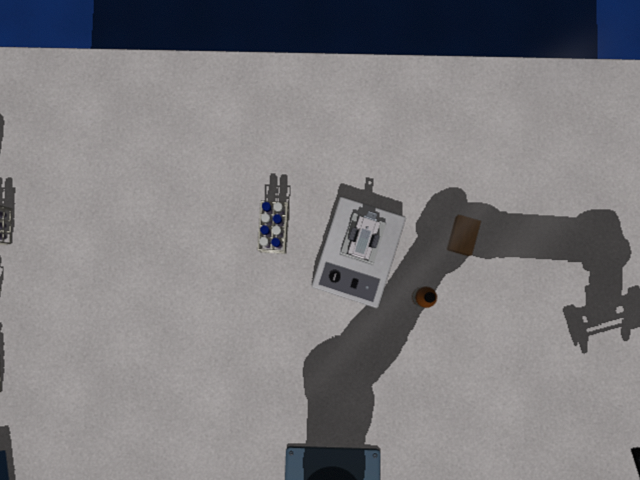

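```bash
cat > h.py <<'E'
from station import *
import numpy as np, cv2
from scipy.spatial.transform import Rotation as R
from scipy.optimize import least_squares
def P(c):
    p=camera_params(c);f=240/np.tan(np.radians(p['fovy']/2));return p,f,R.from_quat(p['orientation']).as_matrix()
def proj(c,X):
    p,f,M=P(c);d=(np.atleast_2d(X)-p['eye'])@M
    return np.c_[p['cx']+f*d[:,0]/-d[:,2],p['cy']-f*d[:,1]/-d[:,2]]
def ray(c,uv):
    p,f,M=P(c);d=np.array([(uv[0]-p['cx'])/f,-(uv[1]-p['cy'])/f,-1.]);return p['eye'],M@d
def onz(c,uv,z):
    e,d=ray(c,uv);return e+d*(z-e[2])/d[2]
def tri(a,b):
    e1,d1=ray("side",a);e2,d2=ray("top",b)
    A=np.c_[d1,-d2];t=np.linalg.lstsq(A,e2-e1,rcond=None)[0];x,y=e1+d1*t[0],e2+d2*t[1]
    return (x+y)/2,np.linalg.norm(x-y)
E
python3 - <<'E'
from h import *
pts={}
for c in("side","top"):
    for n in("collar","cassette","catch_left_pad","catch_right_pad","hasp_pivot","hasp_tip","lid_catch","dryer"):
        r=spot_point(c,n)
        pts[c,n]=r[0]['centre'] if r else None
        print(c,n,[(np.round(k['centre'],1),round(k['score'],2)) for k in r[:2]])
for n in("collar","cassette","catch_left_pad","catch_right_pad","hasp_pivot","hasp_tip","lid_catch","dryer"):
    a,b=pts["side",n],pts["top",n]
    if a is not None and b is not None: print(n,tri(a,b))
for n in("tube_rack","stain_bottle","slide_box"):
  r=spot_point("top",n)
  if r: print(n,onz("top",r[0]['centre'],0))
print(sense()['time'])
E
```

```text
side collar [(array([350. , 238.3]), 0.59), (array([277.5, 303.7]), 0.42)]
side cassette [(array([350.6, 241.1]), 0.83)]
side catch_left_pad [(array([337.3, 238.2]), 0.67)]
side catch_right_pad [(array([358.6, 225. ]), 0.46)]
side hasp_pivot [(array([338.4, 215.8]), 0.89)]
side hasp_tip [(array([338.1, 201.1]), 0.56)]
side lid_catch [(array([403.8, 208.3]), 0.7), (array([279.1, 302.7]), 0.32)]
side dryer [(array([353.7, 265.1]), 0.62)]
top collar []
top cassette [(array([359.8, 237.4]), 0.6), (array([363.3, 237. ]), 0.21)]
top catch_left_pad [(array([350.8, 228.6]), 0.62)]
top catch_right_pad [(array([376.4, 242.8]), 0.48)]
top hasp_pivot [(array([368.8, 217.4]), 0.93), (array([360.7, 235.9]), 0.66)]
top hasp_tip [(array([370.5, 208.8]), 0.54)]
top lid_catch [(array([366.1, 226. ]), 0.81)]
top dryer [(array([354.9, 253.1]), 0.68), (array([271.4, 228. ]), 0.5)]
cassette (array([ 0.58620996, -0.05491072,  0.06499503]), np.float64(0.014052999562400557))
catch_left_pad (array([ 0.60589122, -0.03257556,  0.07663992]), np.float64(0.010848069530363767))
catch_right_pad (array([ 0.57854337, -0.0844822 ,  0.10033585]), np.float64(0.002848374984670363))
hasp_pivot (array([ 0.63144502, -0.06824448,  0.10637083]), np.float64(0.0036249460144415152))
hasp_tip (array([ 0.64207563, -0.07125095,  0.143963  ]), np.float64(0.012000928681631093))
lid_catch (array([ 0.5464017 , -0.08871134,  0.18785495]), np.float64(0.13339516559405398))
dryer (array([ 0.55761301, -0.04441361,  0.01159554]), np.float64(0.004223650050150323))
tube_rack [0.60895122 0.14643855 0.        ]
stain_bottle [ 0.45732609 -0.19852009  0.        ]
slide_box [ 0.61123168 -0.29685924  0.        ]
1.05
```

Run:
```python
import cv2
a=cv2.imread('pics/top0.png')[170:310,300:420];b=cv2.imread('pics/side0.png')[190:310,295:415]
cv2.imwrite('pics/topc.png',cv2.resize(a,None,fx=5,fy=5,interpolation=2)[:600])
cv2.imwrite('pics/sidec.png',cv2.resize(b,None,fx=5,fy=5,interpolation=2))
```

```text
(no output)
```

View pics/topc.png

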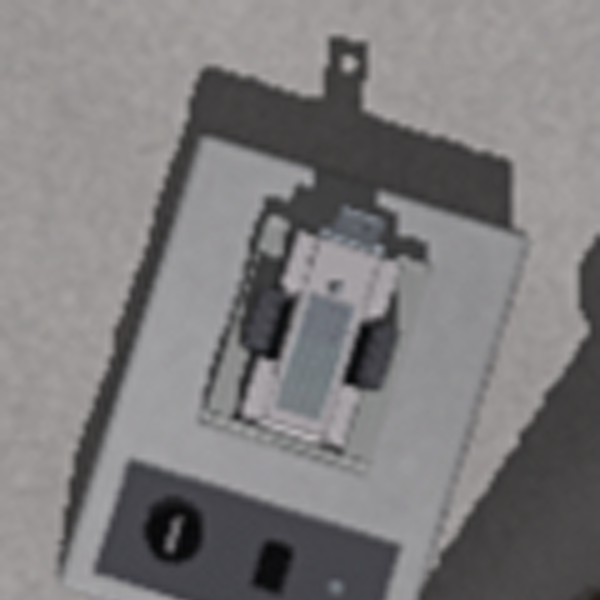

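View pics/sidec.png

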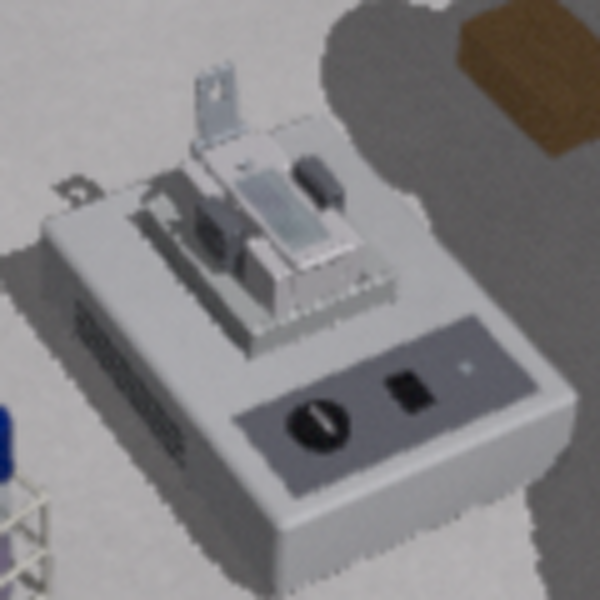

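```bash
cat > fit.py <<'E'
from h import *
C={'cassette':(0,0,0),'catch_left_pad':(0,.032,.033),'catch_right_pad':(0,-.032,.033),'hasp_pivot':(.0455,0,.0445),'lid_catch':(.022,0,.047)}
obs=[('top','catch_left_pad',(350.8,228.6)),('top','catch_right_pad',(376.4,242.8)),('top','hasp_pivot',(368.8,217.4)),('top','lid_catch',(366.5,226.8)),
('side','catch_left_pad',(337.3,238.2)),('side','catch_right_pad',(358.6,225)),('side','hasp_pivot',(338.4,215.8)),('side','lid_catch',(343.6,222.5)),('top','cassette',(359.8,237.4)),('side','cassette',(350.6,241.1))]
col=[('top',(-.0495,.039),(340,254)),('top',(-.0495,-.039),(373,263.2)),('top',(.0495,-.039),(386,222.4)),('top',(.0495,.039),(354,210)),
('side',(-.0495,.039),(345,259.5)),('side',(-.0495,-.039),(374.3,243.7))]
def world(p,L): 
    c,s=np.cos(p[2]),np.sin(p[2]);return np.array([p[0]+c*L[0]-s*L[1],p[1]+s*L[0]+c*L[1],.06+L[2]])
def f(p): return np.concatenate([(proj(c,world(p,C[n]))[0]-uv) for c,n,uv in obs])
def g(p): return np.concatenate([(proj(c,world(p,(*L,.017)))[0]-uv) for c,L,uv in col])
if __name__=="__main__":
  for F in(f,g,lambda p:np.r_[f(p),g(p)]):
    r=least_squares(F,[.59,-.06,-.3],loss='soft_l1');print(r.x,np.degrees(r.x[2]));print(np.round(F(r.x).reshape(-1,2),1).tolist())
  p=r.x
  w=world(p,(.0455,0,.0445))
  for a in np.arange(1.2,2.0,.1):
    t=world(p,(.0455-.037*np.cos(a),0,.0445+.037*np.sin(a)));print(round(a,1),proj('top',t)[0],proj('side',t)[0])
  for c in('top','side'):
    im=cv2.imread(f'pics/{c}0.png');S=5;o=np.array({'top':(300,170),'side':(295,190)}[c])
    im=cv2.resize(im[o[1]:o[1]+120,o[0]:o[0]+120],None,fx=S,fy=S,interpolation=2)
    def poly(Ls,colr):
      q=np.array([proj(c,world(p,L))[0] for L in Ls]);q=((q-o+.5)*S).astype(int);cv2.polylines(im,[q],True,colr,1)
    poly([(sx*.0495,sy*.039,.017) for sx,sy in((1,1),(1,-1),(-1,-1),(-1,1))],(0,0,255))
    poly([(sx*.043,sy*.024,.0) for sx,sy in((1,1),(1,-1),(-1,-1),(-1,1))],(0,255,255))
    poly([(sx*.042,sy*.014,.043) for sx,sy in((1,1),(1,-1),(-1,-1),(-1,1))],(0,255,0))
    for y in(-.032,.032):poly([(.014,y,.021),(.014,y,.045),(-.014,y,.045),(-.014,y,.021)],(255,0,0))
    a=1.6;poly([(.0455-k*np.cos(a),y,.0445+k*np.sin(a)) for k,y in((0,-.01),(.037,-.01),(.037,.01),(0,.01))],(255,0,255))
    cv2.imwrite(f'pics/ov_{c}.png',im)
E
python3 fit.py
```

```text
[ 0.58884745 -0.0564978  -0.2804852 ] -16.070618115789973
[[-1.3, 4.7], [0.6, -0.9], [0.8, 0.3], [0.1, 0.8], [-1.6, -2.1], [0.8, 1.5], [-0.9, 0.1], [-0.8, -1.4], [2.4, 1.5], [-3.5, 0.3]]
[ 0.58919565 -0.05759618 -0.2831566 ] -16.223678082421774
[[0.1, -0.2], [0.3, 1.1], [0.2, 0.2], [-0.8, 2.2], [-0.6, -4.1], [-0.8, -0.6]]
[ 0.58900421 -0.05704492 -0.27926531] -16.000723360011285
[[-1.1, 4.7], [0.8, -0.9], [1.0, 0.2], [0.3, 0.7], [-1.5, -2.2], [0.9, 1.3], [-0.8, -0.0], [-0.7, -1.5], [2.6, 1.5], [-3.4, 0.1], [-0.1, -0.0], [0.1, 1.2], [-0.1, 0.1], [-1.1, 2.3], [-0.6, -3.9], [-0.9, -0.5]]
1.2 [369.32241134 221.49852671] [341.00648558 208.06520221]
1.3 [369.84205817 219.89086552] [340.21551549 206.78939311]
1.4 [370.36229942 218.2578556 ] [339.3993749  205.60793793]
1.5 [370.87749316 216.61717954] [338.56683498 204.53307967]
1.6 [371.38204856 214.98663466] [337.72678639 203.57577093]
1.7 [371.87050068 213.38389531] [336.88812681 202.74555706]
1.8 [372.33758308 211.82627726] [336.05965157 202.05048345]
1.9 [372.77829684 210.33050944] [335.24994936 201.49702749]
```

```bash
python3 -c "
import cv2,numpy as np
a=cv2.imread('pics/ov_top.png');b=cv2.imread('pics/ov_side.png');cv2.imwrite('pics/ov.png',cv2.resize(np.hstack([a[50:,150:550],b[50:,50:450]]),(800,550)))"
```

```text
(no output)
```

View pics/ov.png

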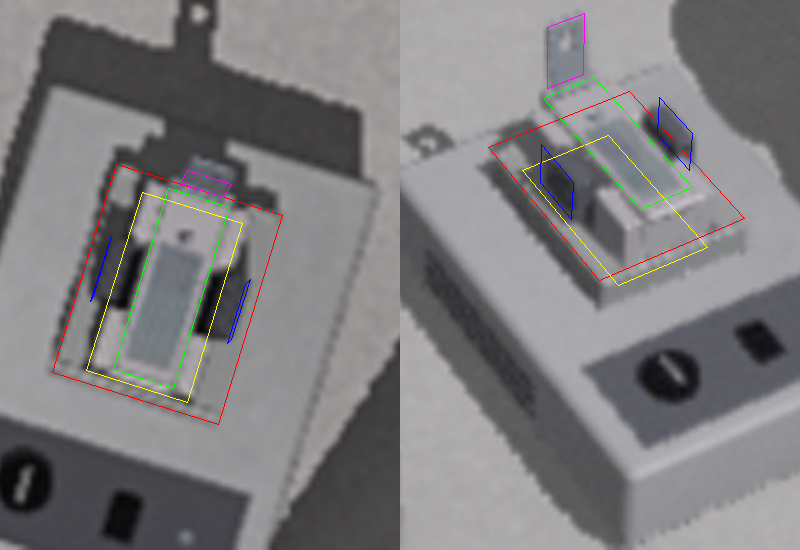

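Emit:
send_rows(steps=[[32,37,0,0,0,-0.1,-1],[32,37,0,0,0,-0.1,-1],[32,37,0,0,0,-0.1,-1],[32,37,0,0,0,-0.1,-1],[32,37,0,0,0,-0.1,-1]])

```text
time: 1.55
tool_pos: [0.3464, -0.4369, 0.2389]
eef_rot: [0.993, -0.118, -0.002, 0.002]
force: [0.9, -0.1, 0.7]
gripper_width: 0.571
```

Emit:
send_rows(steps=[[32,37,0,0,0,-0.05,-1],[32,37,0,0,0,0,-1],[32,37,0,0,0,0,-1],[32,37,0,0,0,0,-1],[32,37,0,0,0,0,-1]])

```text
time: 2.05
tool_pos: [0.5094, -0.247, 0.2404]
eef_rot: [0.989, -0.146, -0.0, 0.003]
force: [0.1, -1.0, -0.1]
gripper_width: 0.113
```

Emit:
send_rows(steps=[[34,36,0,0,0,0.013,-1],[34,36,0,0,0,0,-1],[34,36,0,0,0,0,-1],[34,40,0,0,0,0,-1],[13,19,-40,0,0,0,-1]])

```text
time: 2.55
tool_pos: [0.6637, -0.0753, 0.2063]
eef_rot: [0.991, -0.137, 0.007, 0.001]
force: [-0.0, 0.9, 0.3]
gripper_width: 0.004
```

```bash
cat > cp.py <<'E'
from h import *
p=[.589,-.057,-.2793]
s=sense();d=s['tool_pos']-[p[0],p[1],.06];c,q=np.cos(p[2]),np.sin(p[2])
print("cassette frame mm",np.round([1e3*(c*d[0]+q*d[1]),1e3*(-q*d[0]+c*d[1]),1e3*d[2]],1),"rot",R.from_quat(s['eef_rot']).as_matrix().round(4).tolist(),'F',s['force'],s['gripper_width'],s['time'])
E
python3 cp.py
```

```text
cassette frame mm [ 76.9   3.  146.3] rot [[0.9624, -0.2714, 0.0135], [-0.2713, -0.9625, -0.0046], [0.0142, 0.0008, -0.9999]] F [-0.04834547  0.92999171  0.27937122] 0.0036008562434474735 2.55
```

Emit:
send_rows(steps=[[-3,-1,-42,0.005,0.014,0.005,-1],[-2,-0.5,-42,0,0,0,-1]])

```text
time: 2.75
tool_pos: [0.6629, -0.0699, 0.1214]
eef_rot: [0.991, -0.13, 0.003, -0.002]
force: [0.7, -0.1, -0.3]
gripper_width: 0.003
```

```bash
python3 cp.py
cat > pic.py <<'E'
import sys
from h import *
t=sys.argv[1];ims=[]
for c,o in(("top",(320,180)),("side",(290,180))):
    im=get_image(c)[:,:,::-1];cv2.imwrite(f'pics/{c}_{t}.png',im)
    k=cv2.resize(im[o[1]:o[1]+100,o[0]:o[0]+80],None,fx=5,fy=5,interpolation=2);ims.append(k)
    tp=sense()['tool_pos'];u=((proj(c,tp)[0]-o+.5)*5).astype(int);print(c,proj(c,tp)[0],u);cv2.drawMarker(k,tuple(int(x) for x in u),(0,0,255),0,10,1)
cv2.imwrite(f'pics/z_{t}.png',np.hstack(ims))
E
python3 pic.py a
```

```text
cassette frame mm [74.6  8.  61.4] rot [[0.966, -0.2586, 0.0057], [-0.2586, -0.966, 0.0035], [0.0046, -0.0049, -1.0]] F [ 0.6777737  -0.13134682 -0.33831912] 0.0027454786030520466 2.75
top [370.04506337 206.01764469] [252 132]
side [330.07734395 207.17382149] [202 138]
```

View pics/z_a.png

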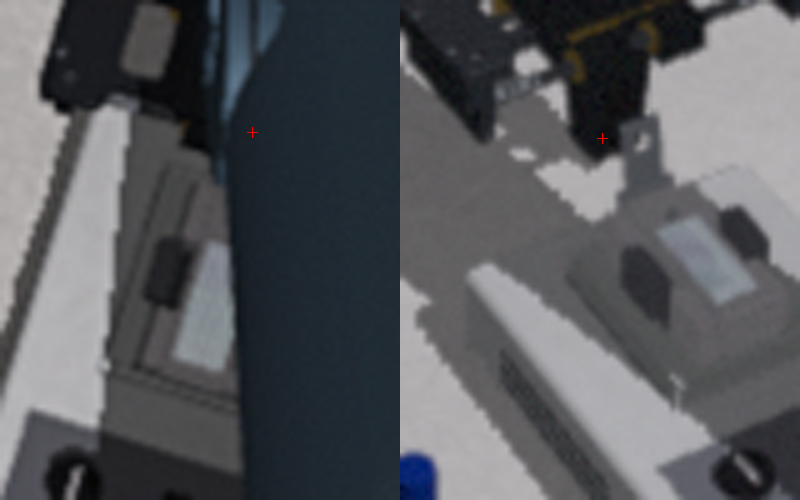

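Emit:
send_rows(steps=[[-2.2,-7.7,8,-0.004,0.006,-0.018,-1],[-9.6,2.8,0,0,0,0,-1],[-9.6,2.8,0,0,0,0,-1],[-4.8,1.4,0,0,0,0,-1]])

```text
time: 3.25
tool_pos: [0.6332, -0.0732, 0.1321]
eef_rot: [0.99, -0.142, -0.002, 0.001]
force: [0.5, -0.4, 0.7]
gripper_width: 0.002
```

```bash
python3 cp.py
```

```text
cassette frame mm [47.  -3.4 72.1] rot [[0.9597, -0.2811, -0.0041], [-0.2811, -0.9597, -0.0015], [-0.0035, 0.0026, -1.0]] F [ 0.54012674 -0.422819    0.67089924] 0.002197115383063954 3.25
```

Emit:
send_rows(steps=[[-7,4,-5,0,0,0,-1],[-6,2,-6,0,0,0,-1],[0,0,0,0,0,0,-1]])

```text
time: 3.55
tool_pos: [0.6195, -0.0669, 0.1234]
eef_rot: [0.99, -0.142, 0.0, 0.001]
force: [0.1, 0.7, -0.3]
gripper_width: 0.007
```

```bash
python3 cp.py; python3 pic.py b
```

```text
cassette frame mm [32.1 -1.1 63.4] rot [[0.9596, -0.2813, 0.0003], [-0.2813, -0.9596, -0.002], [0.0009, 0.0018, -1.0]] F [ 0.08201155  0.65245201 -0.27967057] 0.007318019499514515 3.55
top [369.23489572 222.23819366] [248 213]
side [340.95043277 212.61545801] [257 165]
```

View pics/z_b.png

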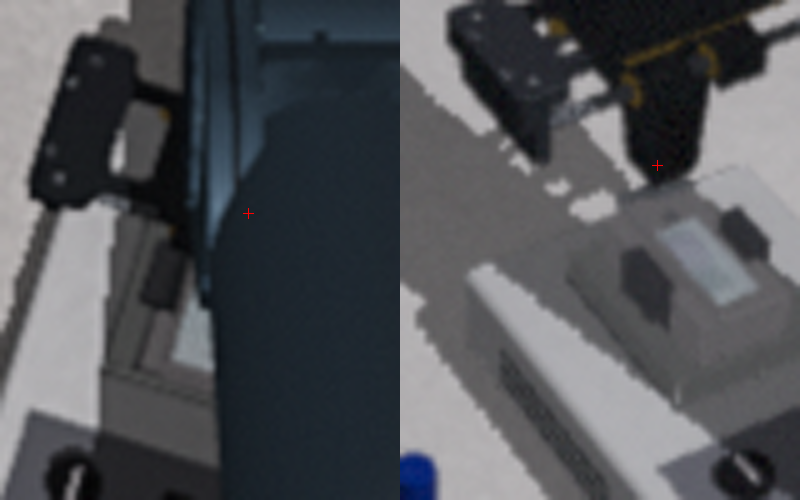

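Emit:
send_rows(steps=[[-7.5,2.2,-8,0,0,0,-1],[-9,2.6,-3,0,0,0,-1],[-7,2,-2,0,0,0,-1],[0,0,0,0,0,0,-1]])

```text
time: 4.05
tool_pos: [0.595, -0.0596, 0.109]
eef_rot: [0.99, -0.142, 0.0, 0.001]
force: [0.0, -0.1, 1.1]
gripper_width: 0.005
```

```bash
python3 cp.py; python3 pic.py c
```

```text
cassette frame mm [ 6.5 -0.8 49. ] rot [[0.9596, -0.2813, 0.0004], [-0.2813, -0.9596, -0.0018], [0.0009, 0.0016, -1.0]] F [ 0.0316107  -0.05174178  1.08868636] 0.005218779767389365 4.05
top [365.23111294 233.98025639] [228 272]
side [346.50275385 223.75161169] [285 221]
```

View pics/z_c.png

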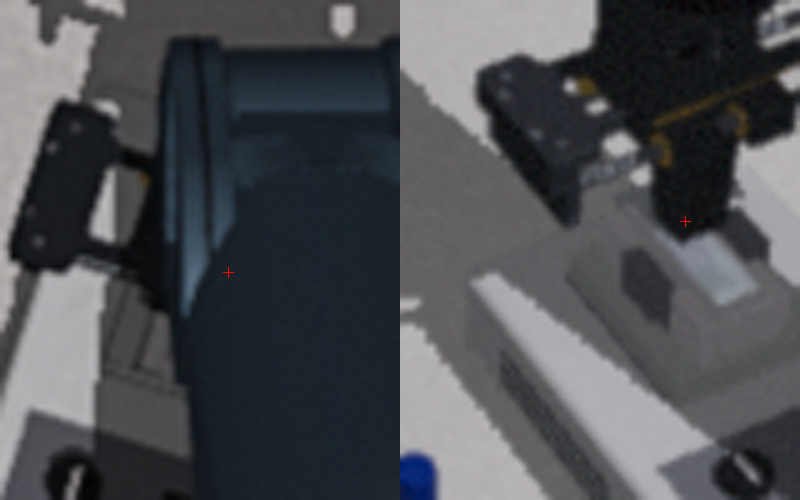

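Hasp is under the finger, nearly flat. Now press down gently in small steps.

Emit:
send_rows(steps=[[0,0,-2,0,0,0,-1],[0,0,0,0,0,0,-1]])

```text
time: 4.35
tool_pos: [0.5967, -0.06, 0.1076]
eef_rot: [0.99, -0.142, 0.001, 0.001]
force: [0.8, 0.3, -0.3]
gripper_width: 0.003
```

Emit:
send_rows(steps=[[0,0,-2,0,0,0,-1],[0,0,0,0,0,0,-1]])

```text
time: 4.55
tool_pos: [0.597, -0.06, 0.1069]
eef_rot: [0.99, -0.142, 0.001, 0.001]
force: [-1.9, 0.5, 2.3]
gripper_width: 0.004
```

Emit:
send_rows(steps=[[0,0,-3,0,0,0,-1],[0,0,0,0,0,0,-1]])

```text
time: 4.75
tool_pos: [0.5973, -0.06, 0.1072]
eef_rot: [0.99, -0.143, 0.001, 0.001]
force: [0.2, 0.7, -0.2]
gripper_width: 0.006
```

Emit:
send_rows(steps=[[0,0,-4,0,0,0,-1]])

```text
time: 4.85
tool_pos: [0.5978, -0.06, 0.1057]
eef_rot: [0.99, -0.143, 0.002, 0.001]
force: [-16.5, 1.9, 47.4]
gripper_width: 0.003
```

Emit:
send_rows(steps=[[0,0,4,0,0,0,-1],[0,0,30,0,0,0,-1],[-30,9,30,0,0,0,1],[-48,14,0,0,0,0,1],[-48,14,0,0,0,0,1]])

```text
time: 5.35
tool_pos: [0.4757, -0.024, 0.1728]
eef_rot: [0.989, -0.145, 0.006, 0.0]
force: [-0.2, 0.7, -0.1]
gripper_width: 0.253
```

```bash
python3 cp.py; python3 pic.py d
```

```text
cassette frame mm [-118.     0.5  112.8] rot [[0.9581, -0.2861, 0.0122], [-0.2861, -0.9582, -0.0025], [0.0124, -0.001, -0.9999]] F [-0.23564609  0.66882081 -0.14064612] 0.25300394837331885 5.35
top [348.21806533 293.27284808] [143 568]
side [381.04544847 240.2371623 ] [457 303]
```

View pics/z_d.png

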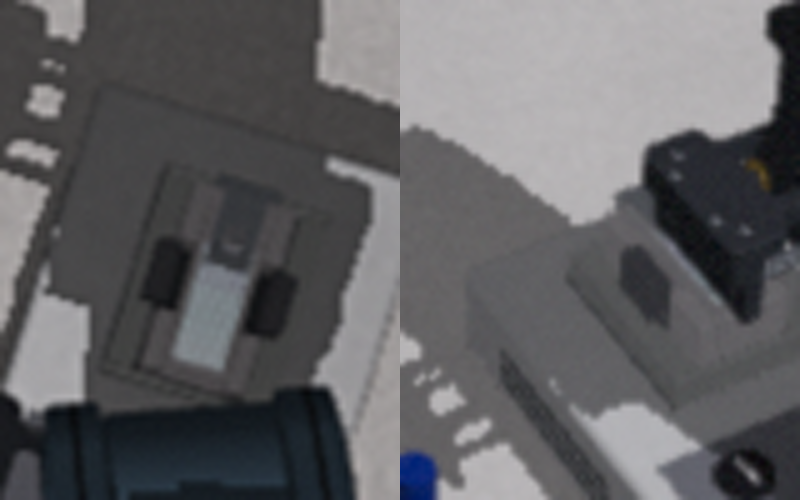

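Run:
```python
from fit import *
for m in((219,287),):
  w=onz('top',(320+m[0]/5-.5,180+m[1]/5-.5),.102);print(w)
for n in("catch_left_pad","catch_right_pad","hasp_tip","hasp_pivot"):
  r=spot_point("top",n);print(n,[(np.round(k['centre'],1),round(k['score'],2)) for k in r[:2]])
  p=[.589,-.057,-.2793];L=dict(C,hasp_tip=(.0085,0,.045))[n];print(proj('top',world(p,L)))
```

```text
[ 0.58966218 -0.05604985  0.102     ]
catch_left_pad [(array([349.9, 231.5]), 0.62)]
[[349.7067084  233.29923463]]
catch_right_pad [(array([377.2, 240.4]), 0.47)]
[[377.1966959  241.86289177]]
hasp_tip [(array([365.3, 233. ]), 0.49)]
[[364.94853363 233.42881336]]
hasp_pivot [(array([369.4, 218.5]), 0.85)]
[[369.82697027 217.59085691]]
```

Emit:
send_rows(steps=[[38,-11,0,0.002,0.012,0.011,1],[38,-11,0,0,0,0,1],[38,-11,0,0,0,0,1],[0,0,0,0,0,0,1],[0,0,0,0,0,0,1]])

```text
time: 6.15
tool_pos: [0.6006, -0.061, 0.1707]
eef_rot: [0.99, -0.14, 0.001, 0.0]
force: [0.2, -0.3, -0.4]
gripper_width: 0.978
```

```bash
python3 cp.py; python3 pic.py e
```

```text
cassette frame mm [ 12.2  -0.7 110.7] rot [[0.9609, -0.277, 0.0009], [-0.277, -0.9609, -0.0011], [0.0012, 0.0008, -1.0]] F [ 0.17777435 -0.25107806 -0.44643959] 0.9775343777495413 6.15
top [368.12440634 228.78381317] [243 246]
side [346.56536716 202.62089191] [285 115]
```

View pics/z_e.png

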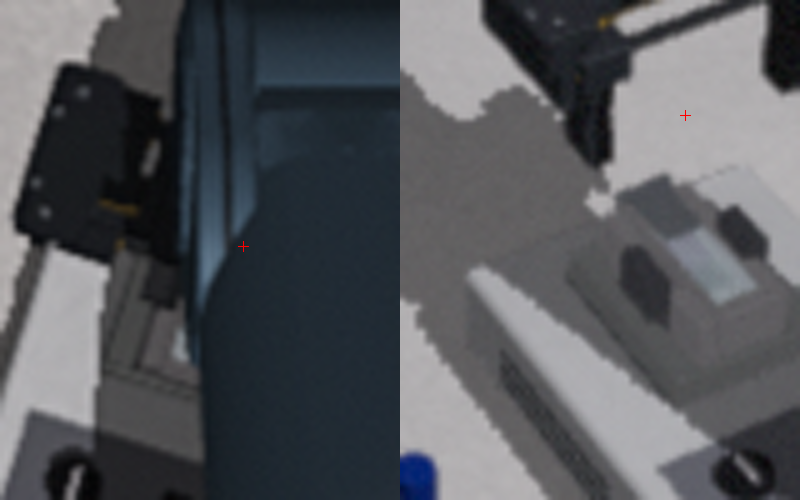

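Emit:
send_rows(steps=[[-10.6,4,-30,0,0,0,1],[0,0,-30,0,0,0,1],[0,0,-18,0,0,0,1],[0,0,0,0,0,0,1]])

```text
time: 6.65
tool_pos: [0.587, -0.0555, 0.0924]
eef_rot: [0.99, -0.139, 0.001, 0.0]
force: [-0.5, -0.4, -0.2]
gripper_width: 1.001
```

```bash
python3 cp.py; python3 pic.py f
```

```text
cassette frame mm [-2.4  0.9 32.4] rot [[0.9613, -0.2754, 0.0026], [-0.2754, -0.9613, -0.0008], [0.0027, 0.0, -1.0]] F [-0.47505563 -0.38630484 -0.18889107] 1.0006058435547855 6.65
top [362.79036404 238.02749009] [216 292]
side [347.36864715 230.82515463] [289 256]
```

View pics/z_f.png

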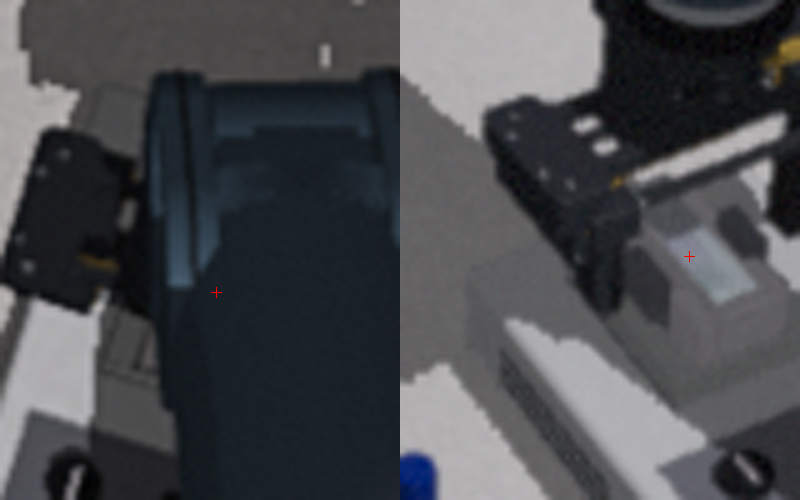

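Emit:
send_rows(steps=[[2.5,-1,-9,0,0.002,0,1],[0,0,0,0,0,0,1]])

```text
time: 6.95
tool_pos: [0.5932, -0.0568, 0.0877]
eef_rot: [0.99, -0.139, 0.004, -0.0]
force: [-0.0, 0.1, 0.7]
gripper_width: 1.002
```

```bash
python3 cp.py
```

```text
cassette frame mm [ 4.   1.4 27.7] rot [[0.9612, -0.2756, 0.0086], [-0.2756, -0.9613, -0.0012], [0.0086, -0.0012, -1.0]] F [-0.0321061   0.05521539  0.70259762] 1.0018665493025456 6.95
```

Emit:
send_rows(steps=[[-3,-0.5,-4,0,0.006,0,1],[0,0,0,0,0,0,1]])

```text
time: 7.15
tool_pos: [0.591, -0.0575, 0.0845]
eef_rot: [0.99, -0.139, 0.002, 0.0]
force: [-0.0, -0.5, -0.3]
gripper_width: 1.0
```

```bash
python3 cp.py
```

```text
cassette frame mm [ 2.   0.1 24.5] rot [[0.9612, -0.2758, 0.0042], [-0.2758, -0.9612, -0.0013], [0.0044, 0.0001, -1.0]] F [-0.0295829  -0.46086599 -0.33871001] 1.0000324377376744 7.15
```

Emit:
send_rows(steps=[[-1,0,-1,0,0.004,0,-1],[0,0,0,0,0,0,-1],[0,0,0,0,0,0,-1],[0,0,0,0,0,0,-1],[0,0,0,0,0,0,-1]])

```text
time: 7.65
tool_pos: [0.5903, -0.0574, 0.0841]
eef_rot: [0.99, -0.139, 0.001, 0.001]
force: [-0.3, 1.0, 7.4]
gripper_width: 0.573
```

Emit:
send_rows(steps=[[0,0,0,0,0,0,-1],[0,0,0,0,0,0,-1],[0,0,0,0,0,0,-1]])

```text
time: 7.95
tool_pos: [0.5906, -0.0575, 0.0845]
eef_rot: [0.99, -0.139, 0.001, 0.001]
force: [-0.1, -0.0, 0.1]
gripper_width: 0.56
```

```bash
python3 cp.py; python3 pic.py g
```

```text
cassette frame mm [ 1.6 -0.  24.5] rot [[0.9612, -0.2758, 0.0015], [-0.2758, -0.9612, -0.0013], [0.0018, 0.0009, -1.0]] F [-0.05725751 -0.00798549  0.14006072] 0.5602297113150921 7.95
top [363.40310462 237.25584464] [219 288]
side [347.2425703  233.34598548] [288 269]
```

View pics/z_g.png

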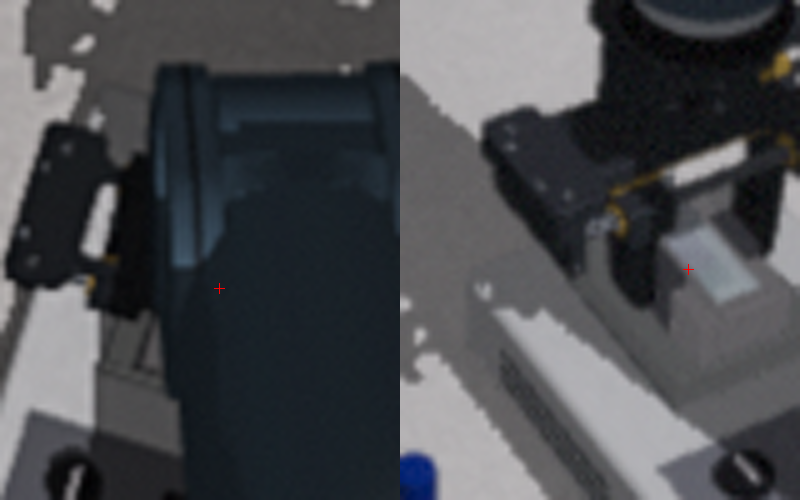

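Emit:
send_rows(steps=[[0,0,5,0,0,0,-1],[0,0,5,0,0,0,-1],[0,0,5,0,0,0,-1]])

```text
time: 8.35
tool_pos: [0.5891, -0.0575, 0.099]
eef_rot: [0.99, -0.139, -0.001, 0.001]
force: [-0.1, 0.2, -3.0]
gripper_width: 0.562
```

```bash
python3 cp.py; python3 pic.py h
```

```text
cassette frame mm [ 0.2 -0.4 39. ] rot [[0.9612, -0.2758, -0.0019], [-0.2758, -0.9612, -0.0013], [-0.0014, 0.0017, -1.0]] F [-0.11469703  0.18842047 -2.97813047] 0.5623749126365299 8.35
top [363.91262506 236.98162058] [222 287]
side [347.71850967 228.74359306] [291 246]
```

View pics/z_h.png

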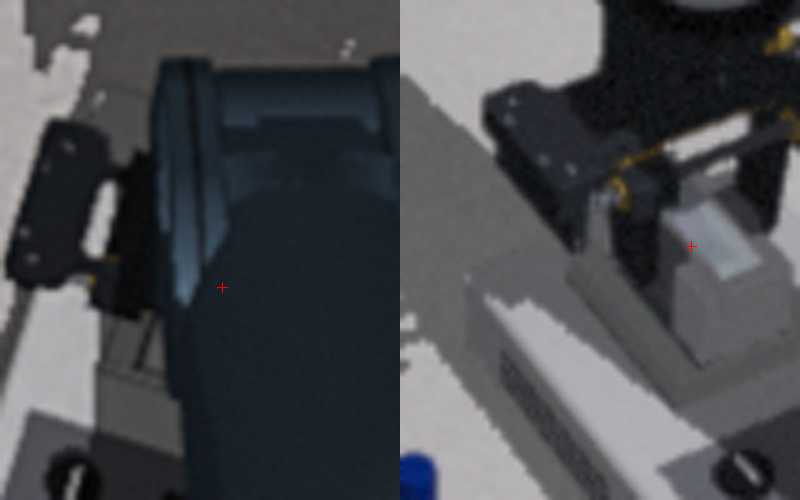

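Emit:
send_rows(steps=[[0,0,8,0,0,0,-1],[0,0,12,0,0,0,-1],[0,0,15,0,0,0,-1],[0,0,20,0,0,0,-1],[0,0,20,0,0,0,-1]])

```text
time: 8.95
tool_pos: [0.5875, -0.0574, 0.1774]
eef_rot: [0.99, -0.139, -0.003, 0.001]
force: [0.8, 0.1, -2.7]
gripper_width: 0.564
```

Emit:
send_rows(steps=[[0,0,10,0,0,0,-1],[0,0,5,0,0,0,-1],[0,0,0,0,0,0,-1],[0,0,0,0,0,0,-1],[0,0,0,0,0,0,-1]])

```text
time: 9.45
tool_pos: [0.5884, -0.0574, 0.1961]
eef_rot: [0.99, -0.139, -0.0, 0.001]
force: [-0.6, 0.3, -2.1]
gripper_width: 0.561
```

```bash
python3 cp.py; python3 pic.py i
```

```text
cassette frame mm [ -0.4  -0.6 136.1] rot [[0.9612, -0.2758, -0.001], [-0.2758, -0.9612, -0.0013], [-0.0006, 0.0015, -1.0]] F [-0.55825694  0.33409768 -2.12447209] 0.561187867294826 9.45
top [367.14524417 233.39339865] [238 269]
side [349.80605068 197.17020584] [301  88]
```

View pics/z_i.png

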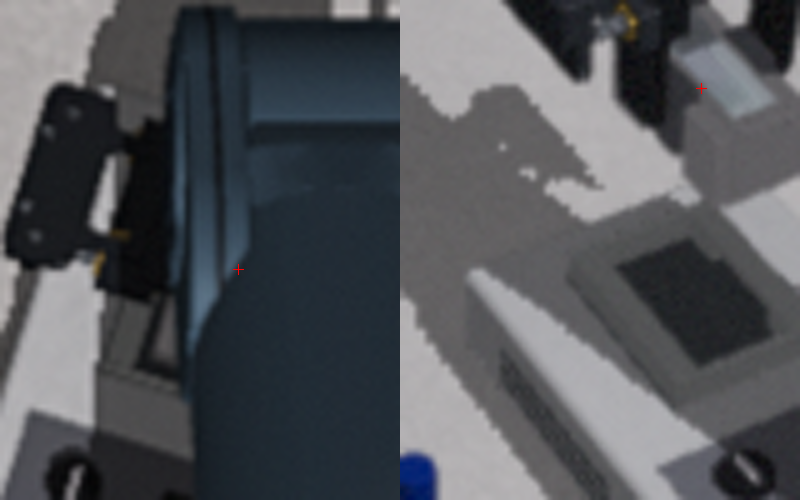

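Run:
```python
from h import *
im=cv2.imread('pics/side_i.png');o=np.array((300,140));S=5
k=cv2.resize(im[o[1]:o[1]+110,o[0]:o[0]+150],None,fx=S,fy=S,interpolation=2)
t=sense();p=[*t['tool_pos'][:2],-.2793];zb=.0600+(t['tool_pos'][2]-.0845)
c,s=np.cos(p[2]),np.sin(p[2])
for z,hx,hy,cl in((0,.043,.024,(0,255,255)),(.043,.042,.014,(0,255,0))):
  L=np.array([[a*hx-.0016,b*hy] for a,b in((1,1),(1,-1),(-1,-1),(-1,1))])
  X=np.c_[p[0]+c*L[:,0]-s*L[:,1],p[1]+s*L[:,0]+c*L[:,1],np.full(4,zb+z)]
  cv2.polylines(k,[((proj('side',X)-o+.5)*S).astype(int)],True,cl,1)
cv2.imwrite('pics/lev.png',k)
for n in("tube_rack","stain_bottle","slide_box"):
  r=spot_point("top",n)
  if r: print(n,onz("top",r[0]['centre'],0),r[0]['score'])
```

```text
tube_rack [0.61687631 0.15675162 0.        ] 0.94
stain_bottle [ 0.45791744 -0.2032224   0.        ] 0.61
slide_box [ 0.61752982 -0.29992804  0.        ] 0.56
```

View pics/lev.png

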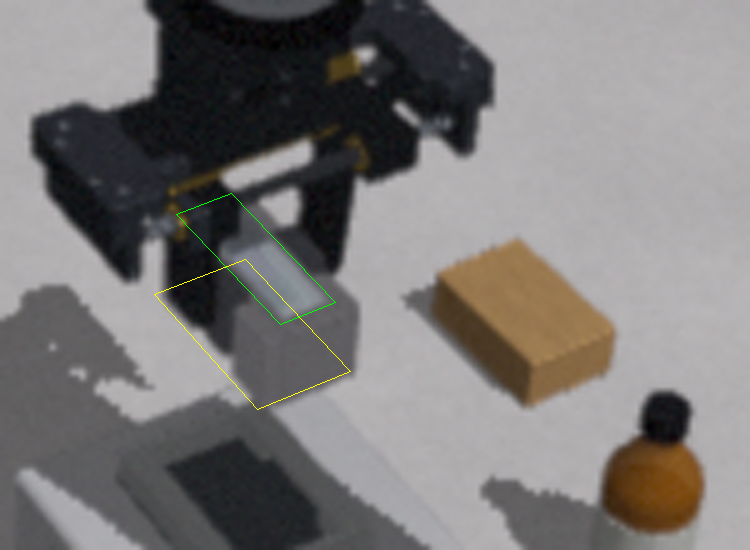

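View pics/side_i.png

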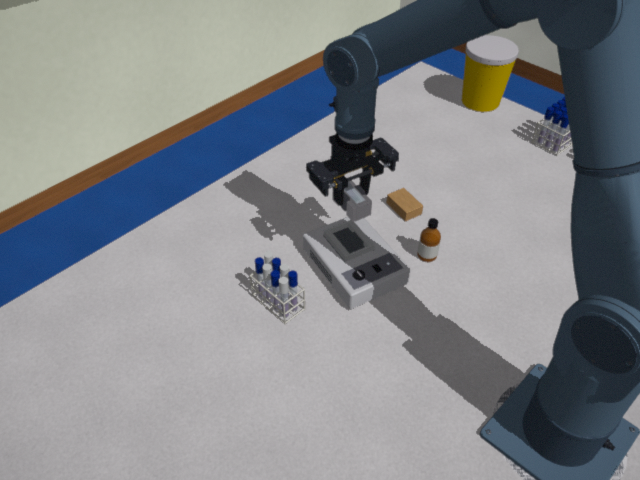

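Run:
```python
from h import *
a=cv2.imread('pics/side_e.png')[210:270,320:380];b=cv2.imread('pics/side_i.png')[172:232,330:390]
def q(im): return cv2.resize(im,(390,390),interpolation=2)
k=np.hstack([q(a),q(b)]);k=np.clip(k.astype(float)*1.5,0,255).astype(np.uint8)
cv2.imwrite('pics/cmp.png',k)
# rack / bottle / box change between start and now
for c in('side',):
  d=cv2.imread('pics/side0.png');e=cv2.imread('pics/side_i.png')
  for n,(x0,y0,x1,y1) in dict(rack=(245,250,310,322),bottle=(415,215,445,265),box=(385,185,425,222)).items():
    A=d[y0:y1,x0:x1];B=e[y0-4:y1+4,x0-4:x1+4];r=cv2.matchTemplate(B,A,cv2.TM_CCOEFF_NORMED);print(n,cv2.minMaxLoc(r)[1::2],'(4,4)=unmoved')
```

```text
rack (0.9992428421974182, (4, 4)) (4,4)=unmoved
bottle (0.8154314160346985, (4, 4)) (4,4)=unmoved
box (0.7774197459220886, (3, 4)) (4,4)=unmoved
```

View pics/cmp.png

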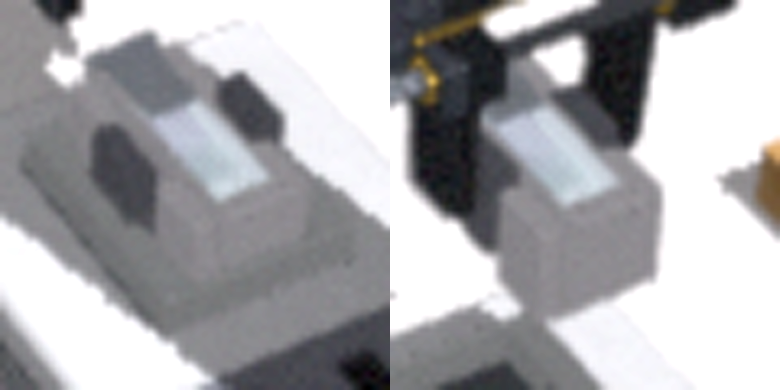

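Run:
```python
from h import *
c,s=np.cos(-.2793),np.sin(-.2793)
def seg(z0,t,y):
  L=[]
  for x in(.0085,-.032):
    xx=x*np.cos(t)+ (.043-.035)*np.sin(t); zz=.043-x*np.sin(t)
    L.append([.589+c*xx-s*y,-.057+s*xx+c*y,z0+zz])
  d=np.diff(proj('side',L),axis=0)[0];return d,d[1]/d[0]
print('rest',seg(.06,0,.012),seg(.06,0,-.012))
for t in(-6,-3,0,3,6):print(t,'(+ = +x end down)',seg(.1716,np.radians(t),.012),seg(.1716,np.radians(t),-.012))
```

```text
rest (array([ 9.42607367, 10.80631905]), np.float64(1.1464284519348955)) (array([ 9.52754611, 10.67523614]), np.float64(1.120460191995407))
-6 (+ = +x end down) (array([ 9.91740955, 12.22168544]), np.float64(1.2323465500466297)) (array([10.00889167, 12.08257498]), np.float64(1.2071841093438358))
-3 (+ = +x end down) (array([ 9.99487753, 11.5098273 ]), np.float64(1.1515726196812632)) (array([10.09770647, 11.37078467]), np.float64(1.1260759762746273))
0 (+ = +x end down) (array([10.04447234, 10.76504781]), np.float64(1.071738509487319)) (array([10.15837522, 10.62647089]), np.float64(1.0460797775460942))
3 (+ = +x end down) (array([10.06602538,  9.98942097]), np.float64(0.9923898054981106)) (array([10.19069792,  9.85170648]), np.float64(0.9667352089116654))
6 (+ = +x end down) (array([10.05945159,  9.18511946]), np.float64(0.9130835191807966)) (array([10.19455891,  9.04866176]), np.float64(0.8875971812013241))
```

Emit:
send_rows(steps=[[0,0,0,0,0,0,-1],[0,0,0,0,0,0,-1],[0,0,0,0,0,0,-1]])

```text
time: 10.0
tool_pos: [0.5885, -0.0574, 0.1959]
eef_rot: [0.99, -0.139, -0.001, 0.001]
force: [-0.5, 0.5, -2.2]
gripper_width: 0.56
```

```bash
python3 cp.py; python3 -c "
from station import *
print(abs(sense()['joint_vel']).max());print(finish_job())"
```

```text
cassette frame mm [ -0.4  -0.6 135.9] rot [[0.9613, -0.2757, -0.0013], [-0.2757, -0.9612, -0.0013], [-0.0009, 0.0016, -1.0]] F [-0.54830176  0.48721625 -2.18700173] 0.5602543530897028 10.0
0.0015877319816175542
the job is handed in; nothing more can be done
None
```

I swung the hasp over and pressed it flat onto the lid's catch. Then I pinched both side catches, lifted the cassette straight out, and handed the job in at 10.0 s with the cassette held still in the air.

**Last checks**
- **Hasp:** before the pinch both cameras showed it flat on the lid, and the top camera showed the stud in its slot. After the lift the fingers partly hide it.
- **Grip:** the opening held steady at about 49 mm through the lift. That is slightly under the stated 51 mm for fully pinched, so I take the catches to be fully in. The load on the wrist was about 2.2 N, which matches the cassette.
- **Height:** the tool rose 111 mm, which puts the foot about 94 mm above the collar.
- **Level and still:** the tool is vertical to within 0.2°. From the edges of the lid's slide window in the picture, the cassette is level to about 2°. Joint speeds are near zero.
- **Bystanders:** in the side picture the rack and the bottle match their starting positions exactly and the box is within 1 pixel. Bottle and box matched less well (0.82 and 0.78), probably because of changed shadows.

**What disagreed**
- **Rack position:** the top camera's network put the rack about 13 mm from its first reading. The side picture shows no movement, so I take that as network error.
- **Pressing force:** the final press on the hasp reached 47 N for one row, more than I intended. It was on the fingertips, not the gripper's body, which is where the 40 N limit applies, and below the 120 N wrist limit.

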